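# Take the shoe-care caddy off its hook

### The job

Take the metal caddy with the wooden bar handle off the hook it hangs on, lifting it clear over the hook's upturned tip without wrenching it, and set it down gently, not dropped, in the middle of the upper tier of the translucent stacking tray, standing flat on the tier's floor. Let go of it and leave the other things on the ledge where they are.

Things in the scene. Friction and masses are not known exactly. Their poses are not given: they have to be found in the camera images.
- caddy_bar (a point): Centre of the wooden bar handle of the hanging caddy (x across the bar, y along it, z up). Bar 16 mm thick (x), 22 mm tall, 145 mm long. The middle of the bar rests on the hook at the start; grasp it from above 30 to 45 mm to either side of its middle. The caddy's underside lies 141 mm below this point.
- caddy_box (a point): Centre of the same loose caddy's box, 111 mm below the bar's centre: open metal box 90 (x) by 150 (y) by 60 mm high holding a fixed tin and brush, about 0.35 kg, balanced about its middle. Two flat uprights 14 mm wide at y = +-70 mm carry the bar. It hangs still with its bottom about 60 mm above the ledge.
- hook_seat (a point): Fixed dark steel hook stand: top of the hook's level flat arm (24 mm wide) where the bar rests, 190 mm above the ledge. Axes: z up; the hook's open end points to -x. The post (12 by 30 mm) stands at x = +72 to +84 mm and ends at the arm's height; the 8 mm base plate spans x -60 to +110, y -60 to +60 mm.
- hook_tip (a point): Top of the same hook's upturned tip, a flat 6 mm thick and 24 mm wide that rises straight up to 38 mm above the arm, its middle 42 mm to the -x side of the seat.
- tray_in (a point): Fixed two-tier stacking tray of translucent plastic: centre of the upper tier's floor, 70 mm above the ledge. Outside 180 mm (x) by 240 mm (y), walls 4 mm, inside 172 by 232 mm; the upper tier's rim lies 30 mm above this floor and it is open above. The lower tier holds letters. z up.
- torch_mid (a point): Bystander: plastic torch 150 mm long (x), 42 mm thick, lying on the ledge; the point is its middle.
- dish: Bystander: round ceramic ring dish, 84 mm across, 28 mm high; origin at the centre of its underside.
- clipper: Bystander: steel nail clipper 70 mm long (x), 13 mm wide, about 17 mm high; origin at the centre of its underside.
- tin: Bystander: flat round steel tin, 72 mm across, 26 mm high; origin at the centre of its underside.
- case: Bystander: black glasses case 160 by 60 by 42 mm; origin at the centre of its underside.
- spray: Bystander: plain white bottle 48 mm across, 140 mm high; origin at the centre of its underside.

How it is judged:
By the outcome, as a careful person would: the job done as asked, in the order asked, and still so for the second after the job is handed in, with the robot touching nothing.
It also fails if it takes over 54 s, if anything falls off the work surface, if the arm or the gripper's body presses on something with over 40 N, if the wrist force passes 120 N, or if a joint passes its speed limit or range.

### The arm

A 7-joint arm with a two-finger parallel gripper is mounted at the origin on the work surface. World frame = base frame: x ahead of the robot, y to its left, z up, the work surface at z = 0. Lengths are in m, angles in rad, forces in N, time in s.
With the tool pointing down it reaches from about 0.425 to 0.95 m from the base axis. Payload 4.7 kg.
Tool frame: the origin (TCP) lies at the very end of the fingers, on their centre line; the grasp point (between the pads) lies bot.grip_depth behind it (bot.grip_depth is the distance from the TCP to the grasp point, in m); z points along the fingers, y is the line along which they close (so a half turn about z gives the same grasp; the last joint's range is limited). The gripper opens to 87 mm and grips with 3 to 60 N. Pads are 19 mm wide; open, the fingers measure 117 mm over their backs; the gripper's body (75 mm by 190 mm) begins 51 mm behind the grasp point.
Start: joints at [1.227, 0.469, -0.049, 1.532, 0.024, 1.141, -0.082], TCP at [0.209, -0.642, 0.223] pointing down, gripper open.
Joint ranges: [-2.59, 2.59], [-0.33, 1.99], [-1.39, 1.29], [0.1, 2.45], [-1.04, 4.18], [0.21, 1.99], [-2.66, 2.66]. Speed limits (rad/s): [2.57, 2.57, 3.14, 3.14, 3.14, 3.14, 3.14].

### API

Orientations are given as a 3x3 rotation matrix whose columns are the frame's x, y, z axes.
In Python, from bench import bot gives the robot as it stands. The module is installed in compiled form; this text tells all that it offers.
- The arm moves only by the tool send_rows, never from a script. Its argument "rows" is a list of rows, each a list of 3 entries, a list of its own where there are three numbers: the opening, from 0 (shut) to 1 (fully open), then the shift along the tool's x, y, z in units of 0.5 m (1.0 is 0.5 m), then the turn, a rotation vector about the tool's x, y, z in units of 90 degrees (1.0 is 90 degrees). A call has 1 to 20 rows; each row is the pose to reach, as a shift and turn from the pose commanded when the call began, along the tool's axes at that moment; what a row does not reach only later rows make up. A row lasts 1/12 s, in which the tool goes at most 41.7 mm and 7.16 degrees, less where a joint would pass 70% of its speed; a pose out of reach is approached as far as the arm can. A call with a number of a shift or a turn outside -1 to 1 is refused whole. A call with a gripper value outside its range is refused whole. The fingers move at their own pace and stop on an object; the grip force is fixed at half the most. Time passes only in rows, so rows that repeat a pose let the fingers close. It gives the time, the measured TCP pose, the force, the opening and the grip force at its end, in the units of the state.
- bot.sense(): the state, without advancing time (a new reading comes with each control period).
- bot.camera(name): name is "scene" or "top" or "wrist"; returns a dict with "image" (420x560x3 uint8, blue, green, red), "fx", "fy", "cx", "cy" (pixels), "cam_to_world" (4x4, takes a point from camera to world coordinates); the wrist camera has in their place "tool_from_camera" (4x4, takes a point from camera to tool coordinates, whose origin is the TCP and whose axes are the flange's). Camera axes: x right, y up, looking along -z (the intrinsics and any distortion apply to the point x, -y, -z); pixel columns grow to the right and rows downward; lengths in m; the calibration is good to about 2 mm. A picture is of the moment at which its call begins: read the wrist's pose just before it. There is no depth.
- bot.hand_in(): hands the job in; it is judged then, once.
The state is a dict: "clock": time; "q": joint angles; "qvel": joint speeds; "tau": joint torques, N m; "ee_pos": TCP position; "tcp_rot": TCP orientation; "force": force on the tool from outside, world axes, zero at the start; "torque": the same for the moment, N m; "gripper_width": finger opening in m; "gripper_force": force on a finger pad.
Only numpy, scipy, OpenCV 4.12 (cv2) and the standard library are available. Lean on these libraries where they do the work, as an engineer would, in place of code of your own. Each camera call takes 0.05 s, during which the arm holds its last target. There are 200 camera calls.

## Working session

There is one attempt and no reset: what is moved stays moved. The work goes in short steps, Python scripts to look and compute and a tool call to move; the robot and the scene stay as the last step left them, time stands still between calls to the robot, and variables do not carry over. Pictures are saved under pics/ and viewed, at most 10 in all, crops included, and the job is handed in when it is done.

Besides the shell and the picture viewer there is one more tool, called after "Request:" as name(argument=value, ...) on one line, values as JSON. send_rows: Moves the arm, as the interface text tells. Shifts and turns lie within -1 to 1; 1 stands for 0.5 m of shift or 90 degrees of turn. Its arguments: {"type":"object","properties":{"rows":{"type":"array","items":{"type":"array"}}},"required":["rows"]}

```bash
mkdir -p pics; python3 - <<'E'
from bench import bot
import cv2,numpy as np,pickle
np.set_printoptions(precision=4,suppress=True)
s=bot.sense();print(s['ee_pos'],s['tcp_rot'],s['clock'],bot.grip_depth)
d={}
for n in("scene","top"):
    c=bot.camera(n);d[n]=c;cv2.imwrite(f"pics/{n}0.png",c["image"])
    print(n,{k:v for k,v in c.items() if k!="image"})
pickle.dump(d,open("cams.pkl","wb"))
E
```

```text
[ 0.2088 -0.6413  0.2215] [[ 0.9509  0.3096 -0.0007]
 [ 0.3096 -0.9509  0.0018]
 [-0.0001 -0.002  -1.    ]] 0.0 0.0187
scene {'fx': 406.00490703694896, 'fy': 406.00490703694896, 'cx': 276.7394332849762, 'cy': 206.57009552734303, 'cam_to_world': array([[ 0.3328, -0.629 ,  0.7026,  1.3341],
       [ 0.9428,  0.2063, -0.2619, -0.2953],
       [ 0.0198,  0.7495,  0.6617,  0.933 ],
       [ 0.    ,  0.    ,  0.    ,  1.    ]])}
top {'fx': 433.5900779900739, 'fy': 433.5900779900739, 'cx': 276.06159610955893, 'cy': 215.65437483399174, 'cam_to_world': array([[ 0.023 ,  0.9975, -0.0667,  0.3909],
       [-0.9997,  0.0224, -0.0098,  0.0103],
       [-0.0083,  0.0669,  0.9977,  1.536 ],
       [ 0.    ,  0.    ,  0.    ,  1.    ]])}
```

View pics/scene0.png

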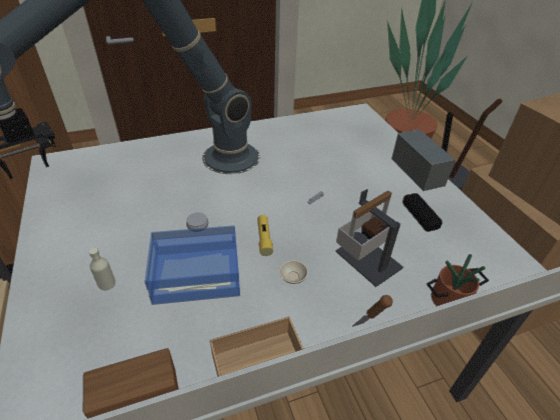

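View pics/top0.png

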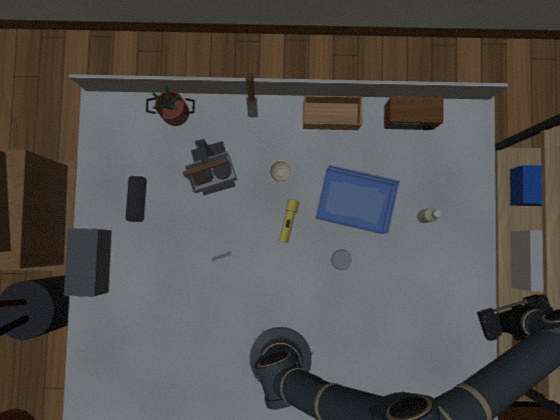

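The scene view shows the caddy hanging around (365,225) and the tray around (195,265). In the top view the caddy is around (210,168) and the tray around (358,200). I'll enlarge both.

```bash
python3 - <<'E'
import cv2
t=cv2.imread("pics/top0.png");s=cv2.imread("pics/scene0.png")
def c(im,x,y,w,h,f): return cv2.resize(im[y:y+h,x:x+w],None,fx=f,fy=f,interpolation=cv2.INTER_CUBIC)
# top crops: caddy x170..250,y125..205 (x5) ; tray x305..410,y155..245 (x4)
a=cv2.copyMakeBorder(c(t,170,125,76,80,5),0,0,0,0,0); b=c(s,325,180,84,80,5)
cv2.imwrite("pics/crop1.png",cv2.hconcat([a,b[:a.shape[0]]]))
a=c(t,310,155,95,90,4); b=c(s,140,220,105,90,4)
cv2.imwrite("pics/crop2.png",cv2.hconcat([a,b]))
E
```

```text
(no output)
```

View pics/crop1.png

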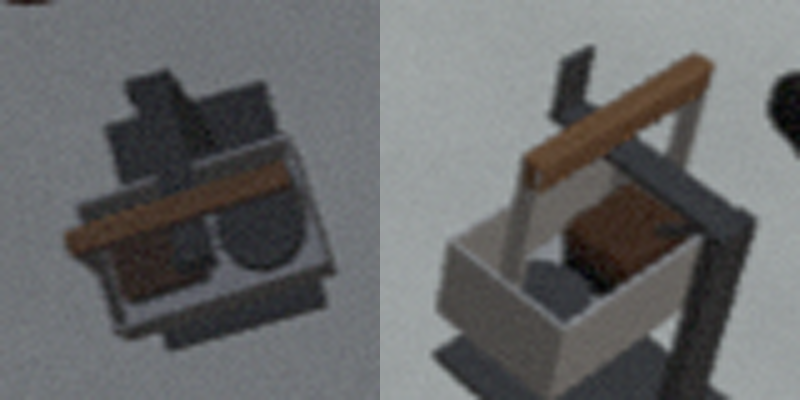

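View pics/crop2.png

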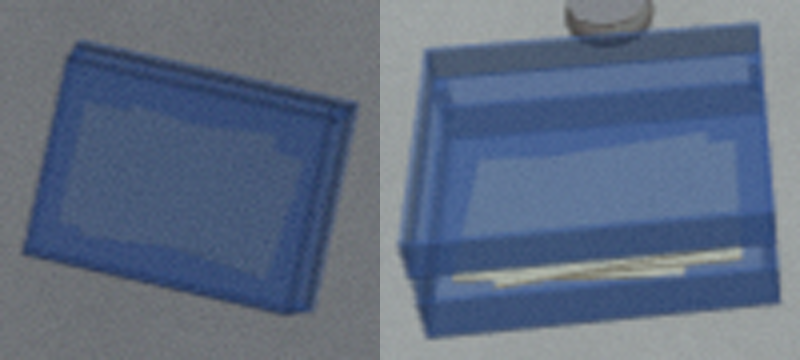

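The top crop shows the bar's top face from (68,242) to (288,172) and the box under it. The scene crop shows the same face from (532,162) to (704,60). In crop 2 the far rim corners are at (425,48) and (758,23), the near rim corners at (400,243) and (775,213), and the near base corners at (428,337) and (780,300).

```bash
cat > h.py <<'E'
import numpy as np,pickle,cv2
from scipy.optimize import least_squares
np.set_printoptions(precision=4,suppress=True)
D=pickle.load(open("cams.pkl","rb"))
def proj(n,P):
    c=D[n];T=np.linalg.inv(c["cam_to_world"]);p=np.atleast_2d(P)@T[:3,:3].T+T[:3,3]
    return np.c_[c["cx"]+c["fx"]*p[:,0]/-p[:,2],c["cy"]-c["fy"]*p[:,1]/-p[:,2]]
def plane(n,uv,z):
    c=D[n];d=c["cam_to_world"][:3,:3]@[(uv[0]-c["cx"])/c["fx"],-(uv[1]-c["cy"])/c["fy"],-1];o=c["cam_to_world"][:3,3]
    return o+d*(z-o[2])/d[2]
def fit(obs,x0):  # obs: (cam, local pt(z abs), pixel); unknown x,y,yaw
    def res(v):
        c,s=np.cos(v[2]),np.sin(v[2])
        return np.concatenate([(proj(n,[v[0]+c*l[0]-s*l[1],v[1]+s*l[0]+c*l[1],l[2]])[0]-np.array(p)) for n,l,p in obs])
    r=least_squares(res,x0,loss='soft_l1');return r.x,res(r.x).reshape(-1,2)
E
python3 - <<'E'
from h import *
def cp(X,Y,x0,y0,f,off=0): return (x0+(X-off+.5)/f-.5,y0+(Y+.5)/f-.5)
t1=lambda X,Y:cp(X,Y,170,125,5); s1=lambda X,Y:cp(X,Y,325,180,5,380)
t2=lambda X,Y:cp(X,Y,310,155,4); s2=lambda X,Y:cp(X,Y,140,220,4,380)
for n,f,e in(("top",t1,[(68,242),(288,172)]),("scene",s1,[(704,60),(532,162)])):
    for p in e: print(n,plane(n,f(*p),.212))
B=[("top",(0,.0725,.212),t1(68,240)),("top",(0,-.0725,.212),t1(288,172)),("scene",(0,.0725,.212),s1(704,60)),("scene",(0,-.0725,.212),s1(532,162)),
("top",(.045,.075,.12),t1(80,205)),("top",(.045,-.075,.12),t1(287,135)),("top",(-.045,-.075,.12),t1(335,270)),("top",(-.045,.075,.12),t1(120,335)),
("scene",(.045,-.075,.12),s1(560,325)),("scene",(-.045,-.075,.12),s1(447,242))]
print("caddy",*fit(B,[.65,.2,.3]))
T=[("scene",(-.09,-.12,.1),s2(425,48)),("scene",(-.09,.12,.1),s2(758,23)),("scene",(.09,-.12,.1),s2(400,243)),("scene",(.09,.12,.1),s2(775,213)),
("scene",(.09,-.12,0),s2(428,337)),("scene",(.09,.12,0),s2(780,300)),("top",(.09,-.12,.1),t2(357,103)),("top",(.09,.12,.1),t2(78,42)),("top",(-.09,.12,0),t2(25,253)),("top",(-.09,-.12,.1),t2(312,313))]
print("tray",*fit(T,[.5,-.2,-.2]))
H=[("top",(.110,.06,.008),t1(108,125)),("top",(.110,-.06,.008),t1(268,85)),("top",(-.06,.06,.008),t1(168,348)),("top",(-.06,-.06,.008),t1(327,305))]
print("hook",*fit(H,[.65,.2,.3]))
E
```

```text
top [0.6048 0.3129 0.212 ]
top [0.6514 0.1783 0.212 ]
scene [0.6075 0.3139 0.212 ]
scene [0.654  0.1806 0.212 ]
caddy [0.628  0.246  0.3434] [[-0.4708  0.7913]
 [ 0.1891 -0.3157]
 [-0.6247 -0.8696]
 [-1.2441 -0.1628]
 [-1.4771 -0.2069]
 [ 0.2686 -0.4049]
 [-0.9336 -1.8166]
 [-1.2475 -0.5238]
 [-0.2099  1.1617]
 [-1.0935 -0.3678]]
tray [ 0.5503 -0.2466 -0.2048] [[-0.1422 -0.3929]
 [ 0.2755 -0.7431]
 [-0.6693  0.5197]
 [-0.0626 -0.6851]
 [-0.4167  0.2048]
 [ 0.2282  0.7004]
 [ 0.1889 -0.0746]
 [-0.474  -0.8286]
 [-1.4752  0.5979]
 [ 0.1131  0.1108]]
hook [0.6355 0.2462 0.2893] [[-0.3017 -0.2953]
 [ 0.1232 -1.072 ]
 [-0.3215  0.7243]
 [ 0.5332  0.4486]]
```

Request:
send_rows(rows=[[0.6,[0,0,-0.08],[0,0,0]],[0.6,[0,0,-0.14],[0,0,0]],[0.6,[0.674,-0.68,-0.14],[0,0,-0.5]],[0.6,[0.674,-0.68,-0.14],[0,0,-0.5]],[0.6,[0.674,-0.68,-0.14],[0,0,-0.5]],[0.6,[0.674,-0.68,-0.14],[0,0,-0.5]],[0.6,[0.674,-0.68,-0.14],[0,0,-0.5]],[0.6,[0.674,-0.68,-0.14],[0,0,-0.5]],[0.6,[0.674,-0.68,-0.14],[0,0,-0.5]],[0.6,[0.674,-0.68,-0.14],[0,0,-0.5]],[0.6,[0.674,-0.68,-0.14],[0,0,-0.5]],[0.6,[0.674,-0.68,-0.14],[0,0,-0.5]],[0.6,[0.674,-0.68,-0.14],[0,0,-0.5]],[0.6,[0.674,-0.68,-0.14],[0,0,-0.5]],[0.6,[0.674,-0.68,-0.14],[0,0,-0.5]],[0.6,[0.674,-0.68,-0.14],[0,0,-0.5]],[0.6,[0.674,-0.68,-0.14],[0,0,-0.5]]])

```text
clock: 1.52
ee_pos: [0.4235, -0.2153, 0.2922]
tcp_rot: [[0.455, 0.891, -0.001], [0.891, -0.455, -0.0], [-0.001, -0.001, -1.0]]
force: [0.1, -0.5, 1.7]
gripper_width: 0.0522
gripper_force: 0.0
```

```bash
cat > m.py <<'E'
# usage: m.py x y z yaw_deg_of_tool_y : prints shift and turn units from now
import sys,numpy as np
from bench import bot
np.set_printoptions(precision=4,suppress=True)
from scipy.spatial.transform import Rotation as R
x,y,z,a=map(float,sys.argv[1:]);a=np.deg2rad(a)
s=bot.sense();T=np.array(s["tcp_rot"])
Y=np.array([np.cos(a),np.sin(a),0]);Z=np.array([0,0,-1.]);G=np.c_[np.cross(Y,Z),Y,Z]
print("clock",s["clock"],"pos",s["ee_pos"],"yaw_y",np.rad2deg(np.arctan2(T[1,1],T[0,1])),"F",s["force"],s["torque"],"w",s["gripper_width"],s["gripper_force"],"q",s["q"])
print("shift",T.T@(np.array([x,y,z])-s["ee_pos"])/.5,"turn",R.from_matrix(T.T@G).as_rotvec()/(np.pi/2))
E
python3 m.py .6395 .2158 .28 19.1
```

```text
clock 1.5167 pos [ 0.4235 -0.2153  0.2922] yaw_y -27.04900901158942 F [ 0.1064 -0.4776  1.6564] [-0.0649  0.0168  0.0005] w 0.052225620532981624 0.0 q [ 0.8109  0.1077 -0.4641  1.8729  0.053   1.1735 -0.1435]
shift [ 0.9644 -0.0073  0.0237] turn [-0.0005  0.0003 -0.5128]
```

Request:
send_rows(rows=[[0.6,[0.964,-0.007,0.024],[0,0,-0.513]],[0.6,[0.964,-0.007,0.024],[0,0,-0.513]],[0.6,[0.964,-0.007,0.024],[0,0,-0.513]],[0.6,[0.964,-0.007,0.024],[0,0,-0.513]],[0.6,[0.964,-0.007,0.024],[0,0,-0.513]],[0.6,[0.964,-0.007,0.024],[0,0,-0.513]],[0.6,[0.964,-0.007,0.024],[0,0,-0.513]],[0.6,[0.964,-0.007,0.024],[0,0,-0.513]],[0.6,[0.964,-0.007,0.024],[0,0,-0.513]],[0.6,[0.964,-0.007,0.024],[0,0,-0.513]],[0.6,[0.964,-0.007,0.024],[0,0,-0.513]],[0.6,[0.964,-0.007,0.024],[0,0,-0.513]],[0.6,[0.964,-0.007,0.024],[0,0,-0.513]],[0.6,[0.964,-0.007,0.024],[0,0,-0.513]],[0.6,[0.964,-0.007,0.024],[0,0,-0.513]],[0.6,[0.964,-0.007,0.024],[0,0,-0.513]],[0.6,[0.964,-0.007,0.024],[0,0,-0.513]],[0.6,[0.964,-0.007,0.024],[0,0,-0.513]]])

```text
clock: 3.02
ee_pos: [0.6399, 0.2151, 0.2809]
tcp_rot: [[-0.327, 0.945, 0.001], [0.945, 0.327, -0.001], [-0.001, 0.0, -1.0]]
force: [-1.0, 0.4, 1.0]
gripper_width: 0.0524
gripper_force: 0.0
```

```bash
python3 m.py .6395 .2158 .185 19.1; python3 - <<'E'
from bench import bot
import cv2,pickle,numpy as np
np.set_printoptions(precision=4,suppress=True)
s=bot.sense();c=bot.camera("wrist")
pickle.dump((s,c),open("wrist.pkl","wb"))
print({k:v for k,v in c.items() if k!="image"})
cv2.imwrite("pics/w1.png",c["image"])
E
```

```text
clock 3.0167 pos [0.6399 0.2151 0.2809] yaw_y 19.065410774269427 F [-0.9529  0.4476  1.0287] [-0.0503 -0.0951 -0.041 ] w 0.05243795437840546 0.0 q [ 0.0783  0.5228 -0.7153  1.4292  0.3463  1.3171 -0.3244]
shift [ 0.0017 -0.0004  0.1919] turn [ 0.0003  0.0007 -0.0004]
{'fx': 299.0953710002183, 'fy': 299.0953710002183, 'cx': 282.670342037674, 'cy': 214.40892307520616, 'tool_from_camera': array([[ 0.0004,  0.9562,  0.2926,  0.0804],
       [ 1.    , -0.0004, -0.0004, -0.0006],
       [-0.0003,  0.2926, -0.9562, -0.1623],
       [ 0.    ,  0.    ,  0.    ,  1.    ]])}
```

View pics/w1.png

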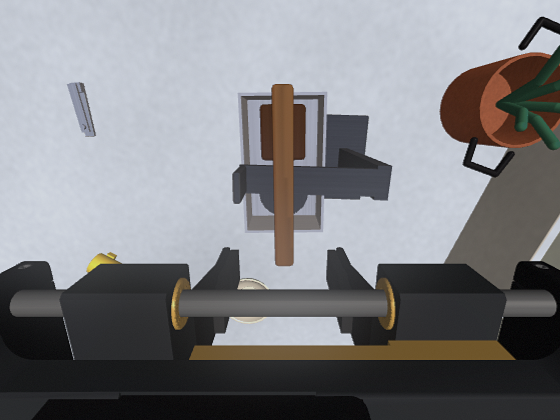

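The wrist view shows the bar vertical at column 283, with ends at rows 85 and 265. The hook arm crosses it at about rows 167–197, its tip is at (239,185) and the post at about (365,175). I'll check the bar position from this.

```bash
python3 - <<'E'
import pickle,numpy as np
np.set_printoptions(precision=4,suppress=True)
s,c=pickle.load(open("wrist.pkl","rb"))
M=np.eye(4);M[:3,:3]=s["tcp_rot"];M[:3,3]=s["ee_pos"];M=M@c["tool_from_camera"]
def pl(u,v,z):
    d=M[:3,:3]@[(u-c["cx"])/c["fx"],-(v-c["cy"])/c["fy"],-1];return M[:3,3]+d*(z-M[2,3])/d[2]
for p in[(283,85,.212),(284,265,.212),(283,182,.19),(237,167,.228),(237,203,.228)]:
    w=pl(*p);print(p,w,"tool",np.array(s["tcp_rot"]).T@(w-s["ee_pos"]))
E
```

```text
(283, 85, 0.212) [0.6049 0.3154 0.212 ] tool [ 0.1063 -0.0003  0.0688]
(284, 265, 0.212) [0.6521 0.1818 0.212 ] tool [-0.0355  0.0007  0.069 ]
(283, 182, 0.19) [0.6293 0.2452 0.19  ] tool [ 0.032  -0.0002  0.0909]
(237, 167, 0.228) [0.5921 0.2516 0.228 ] tool [ 0.0501 -0.0333  0.0529]
(237, 203, 0.228) [0.5997 0.226  0.228 ] tool [ 0.0234 -0.0345  0.0529]
```

Request:
send_rows(rows=[[0.6,[0.004,0,0.05],[0,0,0]],[0.6,[0.004,0,0.1],[0,0,0]],[0.6,[0.004,0,0.14],[0,0,0]],[0.6,[0.004,0,0.17],[0,0,0]],[0.6,[0.004,0,0.194],[0,0,0]],[0.6,[0.004,0,0.194],[0,0,0]],[0.6,[0.004,0,0.194],[0,0,0]],[0.4,[0.004,0,0.194],[0,0,0]],[0.3,[0.004,0,0.194],[0,0,0]],[0.2,[0.004,0,0.194],[0,0,0]],[0.1,[0.004,0,0.194],[0,0,0]],[0.0,[0.004,0,0.194],[0,0,0]],[0.0,[0.004,0,0.194],[0,0,0]],[0.0,[0.004,0,0.194],[0,0,0]],[0.0,[0.004,0,0.194],[0,0,0]],[0.0,[0.004,0,0.194],[0,0,0]]])

```text
clock: 4.4
ee_pos: [0.6391, 0.2189, 0.1837]
tcp_rot: [[-0.329, 0.944, 0.0], [0.944, 0.329, 0.0], [-0.0, 0.0, -1.0]]
force: [-0.6, -0.4, 1.7]
gripper_width: 0.016
gripper_force: 30.0
```

```bash
python3 m.py .64 .2158 .185 19.1
```

```text
clock 4.4 pos [0.6391 0.2189 0.1837] yaw_y 19.20465320747738 F [-0.621  -0.4025  1.6618] [-0.04   -0.0775  0.0187] w 0.015985670151143234 29.987148670479655 q [ 0.0614  0.5957 -0.6879  1.5454  0.4019  1.1456 -0.3742]
shift [-0.0065 -0.0003 -0.0026] turn [0.0002 0.     0.0012]
```

Request:
send_rows(rows=[[0,[0,0,-0.006],[0,0,0]],[0,[0,0,-0.014],[0,0,0]],[0,[0,0,-0.024],[0,0,0]],[0,[0,0,-0.034],[0,0,0]],[0,[0,0,-0.044],[0,0,0]],[0,[0,0,-0.054],[0,0,0]],[0,[0,0,-0.064],[0,0,0]],[0,[0,0,-0.074],[0,0,0]],[0,[0,0,-0.084],[0,0,0]],[0,[0,0,-0.092],[0,0,0]],[0,[0,0,-0.096],[0,0,0]],[0,[0,0,-0.096],[0,0,0]],[0,[0,0,-0.096],[0,0,0]]])

```text
clock: 5.48
ee_pos: [0.6389, 0.2188, 0.2315]
tcp_rot: [[-0.329, 0.944, -0.0], [0.944, 0.329, -0.0], [-0.0, -0.0, -1.0]]
force: [-0.4, -0.4, -3.4]
gripper_width: 0.0158
gripper_force: 30.0
```

```bash
python3 m.py .64 .2158 .233 19.1;  python3 - <<'E'
from bench import bot
import cv2
a=bot.camera("wrist")["image"][60:300,180:440];b=bot.camera("scene")["image"][150:290,310:450]
cv2.imwrite("pics/w2.png",cv2.hconcat([cv2.resize(a,(433,400)),cv2.resize(b,(360,400),interpolation=cv2.INTER_CUBIC)]))
E
```

```text
clock 5.4833 pos [0.6389 0.2188 0.2315] yaw_y 19.20957238755754 F [-0.3718 -0.4114 -3.4462] [-0.0823 -0.144  -0.0176] w 0.01579654292584959 29.986795261502266 q [ 0.0697  0.5572 -0.7041  1.4924  0.372   1.229  -0.3497]
shift [-0.0065  0.     -0.003 ] turn [-0.      0.0001  0.0012]
```

View pics/w2.png

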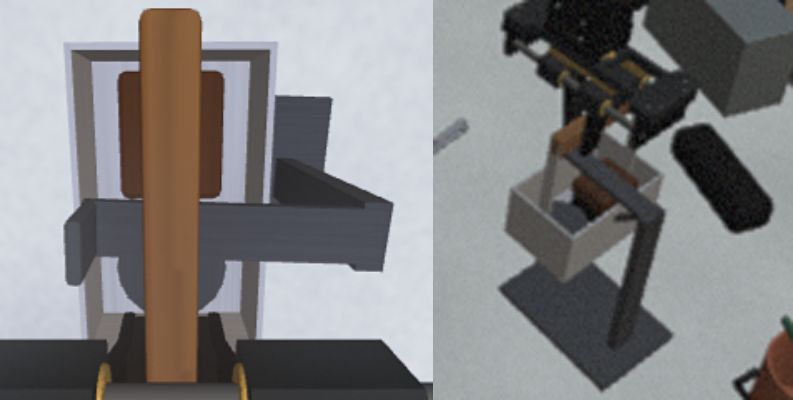

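The wrist view shows the bar held between the fingers with its far end at about source row 65. The box hangs under the arm and the scene view shows it free of the hook. I'll check the tilt against the prediction for a rigid, level bar.

```bash
python3 - <<'E'
import pickle,numpy as np
s,c=pickle.load(open("wrist.pkl","rb"));T=np.linalg.inv(c["tool_from_camera"])
def pr(P):
    p=T[:3,:3]@P+T[:3,3];return c["cx"]+c["fx"]*p[0]/-p[2],c["cy"]-c["fy"]*p[1]/-p[2]
# bar far end 0.069..0.0725+; mid at .0315 from TCP in tool x; tool z of top face
for tilt in(0,3,6,9):
    a=np.deg2rad(tilt)
    for n,(x,z) in dict(bar=(.1045,-.0283),boxrim=(.1065,.064)).items():
        z0=-.0187;print(tilt,n,[np.round(pr(np.array([x*np.cos(a)-(z-z0)*np.sin(a),y,z0+(z-z0)*np.cos(a)+x*np.sin(a)])),1) for y in((-.008,.008) if n=="bar" else(-.045,.045))])
E
```

```text
0 bar [array([264.3,  60.7]), array([303.8,  60.7])]
0 boxrim [array([219. ,  83.8]), array([347.9,  83.8])]
3 bar [array([265.1,  62.3]), array([303. ,  62.3])]
3 boxrim [array([220.9,  91.5]), array([345.9,  91.5])]
6 bar [array([265.8,  64.5]), array([302.2,  64.6])]
6 boxrim [array([222.7,  99.1]), array([344.1,  99.1])]
9 bar [array([266.4,  67.3]), array([301.4,  67.3])]
9 boxrim [array([224.3, 106.6]), array([342.4, 106.7])]
```

Request:
send_rows(rows=[[0,[0,-0.006,0],[0,0,0]],[0,[0,-0.02,0],[0,0,0]],[0,[0,-0.04,0],[0,0,0]],[0,[0,-0.06,0],[0,0,0]],[0,[0,-0.08,0],[0,0,0]],[0,[0,-0.1,0],[0,0,0]],[0,[0,-0.12,0],[0,0,0]],[0,[0,-0.14,0],[0,0,0]],[0,[0,-0.16,0],[0,0,0]],[0,[0,-0.18,0],[0,0,0]],[0,[0,-0.2,0],[0,0,0]],[0,[0,-0.22,0],[0,0,0]],[0,[0,-0.236,0],[0,0,0]],[0,[0,-0.24,0],[0,0,0]],[0,[0,-0.24,-0.006],[0,0,0]],[0,[0,-0.24,-0.02],[0,0,0]],[0,[0,-0.24,-0.04],[0,0,0]],[0,[0,-0.24,-0.054],[0,0,0]],[0,[0,-0.24,-0.06],[0,0,0]],[0,[0,-0.24,-0.06],[0,0,0]]])

```text
clock: 7.25
ee_pos: [0.5265, 0.18, 0.263]
tcp_rot: [[-0.329, 0.944, 0.003], [0.944, 0.329, 0.001], [0.0, 0.003, -1.0]]
force: [0.5, 0.0, -3.0]
gripper_width: 0.0159
gripper_force: 30.0
```

```bash
python3 m.py .5439 -.2774 .265 -11.7
```

```text
clock 7.25 pos [0.5265 0.18   0.263 ] yaw_y 19.204205626641464 F [ 0.4808  0.0065 -2.9671] [-0.1161 -0.0995 -0.0123] w 0.015856594105736494 29.986770311370492 q [ 0.2096  0.3333 -0.7768  1.7364  0.2519  1.1719 -0.3028]
shift [-0.8754 -0.2681 -0.0049] turn [ 0.0017 -0.0006  0.3434]
```

Request:
send_rows(rows=[[0,[-0.018,-0.005,0],[0,0,0.007]],[0,[-0.053,-0.016,0],[0,0,0.02]],[0,[-0.096,-0.03,-0.001],[0,0,0.038]],[0,[-0.149,-0.046,-0.001],[0,0,0.058]],[0,[-0.2,-0.062,-0.002],[0,0,0.079]],[0,[-0.254,-0.078,-0.002],[0,0,0.1]],[0,[-0.315,-0.097,-0.002],[0,0,0.124]],[0,[-0.376,-0.115,-0.003],[0,0,0.148]],[0,[-0.438,-0.134,-0.003],[0,0,0.172]],[0,[-0.5,-0.153,-0.003],[0,0,0.196]],[0,[-0.56,-0.172,-0.003],[0,0,0.22]],[0,[-0.62,-0.19,-0.004],[0,0,0.244]],[0,[-0.674,-0.206,-0.004],[0,0,0.264]],[0,[-0.727,-0.222,-0.004],[0,0,0.285]],[0,[-0.77,-0.236,-0.005],[0,0,0.302]],[0,[-0.805,-0.247,-0.005],[0,0,0.316]],[0,[-0.84,-0.257,-0.005],[0,0,0.33]],[0,[-0.86,-0.263,-0.005],[0,0,0.337]],[0,[-0.875,-0.268,-0.005],[0,0,0.343]],[0,[-0.875,-0.268,-0.005],[0,0,0.343]]])

```text
clock: 8.92
ee_pos: [0.5429, -0.2793, 0.2638]
tcp_rot: [[0.204, 0.979, -0.0], [0.979, -0.204, -0.0], [-0.0, -0.0, -1.0]]
force: [0.1, -0.4, -2.5]
gripper_width: 0.0158
gripper_force: 30.0
```

```bash
python3 - <<'E'
from bench import bot
import cv2
for i in range(6): c=bot.camera("wrist")   # also lets the swing settle
a=c["image"];b=bot.camera("top")["image"][150:250,300:410]
cv2.imwrite("pics/w3.png",cv2.hconcat([cv2.resize(a,(480,360)),cv2.resize(b,None,fx=2.9,fy=3.6,interpolation=cv2.INTER_CUBIC)]))
E
python3 m.py .5439 -.2774 .265 -11.7
```

```text
clock 9.2667 pos [ 0.5433 -0.2767  0.2643] yaw_y -11.562521188356587 F [-0.3751  0.4155 -2.4087] [-0.078  -0.0348  0.0028] w 0.01538029118302912 29.9867922719568 q [ 0.768   0.3718 -0.4881  1.6231  0.1842  1.1924  0.0381]
shift [-0.0011  0.0015 -0.0014] turn [ 0.0002 -0.0001  0.0015]
```

View pics/w3.png

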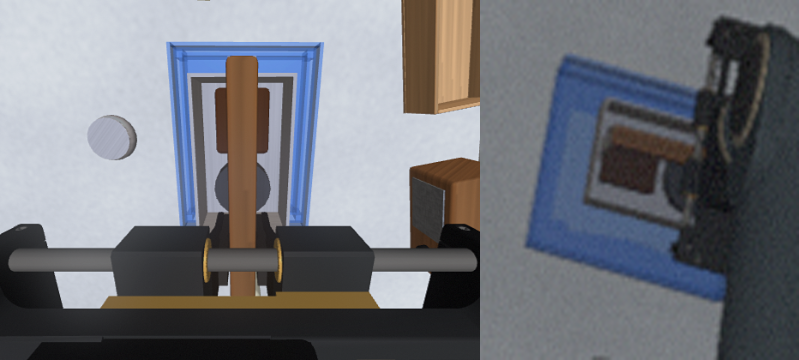

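The wrist view (scaled 6/7) shows the tray's far rim corners at (167,42) and (323,42), and the box rim at columns 188–295, so the box is inside the tray outline. I'll compare with the prediction.

```bash
python3 - <<'E'
import pickle,numpy as np
s,c=pickle.load(open("wrist.pkl","rb"));M=c["tool_from_camera"]
def pl(u,v,z):
    u,v=(u+.5)*7/6-.5,(v+.5)*7/6-.5
    d=M[:3,:3]@[(u-c["cx"])/c["fx"],-(v-c["cy"])/c["fy"],-1];return np.round(M[:3,3]+d*(z-M[2,3])/d[2],4)
z=.2643-.1
print("rim corners",pl(167,42,z),pl(323,42,z),"expect x .1515 y +-.09")
print("box rim",pl(188,75,.064),pl(295,75,.064),"expect x .1065 y +-.045")
print("bar",pl(227,57,-.0283),pl(257,57,-.0283))
E
```

```text
rim corners [ 0.1493 -0.0862  0.1643] [0.1494 0.0915 0.1643] expect x .1515 y +-.09
box rim [ 0.104  -0.0448  0.064 ] [0.1041 0.0426 0.064 ] expect x .1065 y +-.045
bar [ 0.1023 -0.0078 -0.0283] [ 0.1023  0.0065 -0.0283]
```

Request:
send_rows(rows=[[0,[0,0.006,0.006],[0,0,0]],[0,[0,0.006,0.02],[0,0,0]],[0,[0,0.006,0.036],[0,0,0]],[0,[0,0.006,0.052],[0,0,0]],[0,[0,0.006,0.068],[0,0,0]],[0,[0,0.006,0.084],[0,0,0]],[0,[0,0.006,0.1],[0,0,0]],[0,[0,0.006,0.112],[0,0,0]],[0,[0,0.006,0.12],[0,0,0]],[0,[0,0.006,0.126],[0,0,0]],[0,[0,0.006,0.13],[0,0,0]],[0,[0,0.006,0.132],[0,0,0]],[0,[0,0.006,0.132],[0,0,0]],[0,[0,0.006,0.132],[0,0,0]]])

```text
clock: 10.43
ee_pos: [0.5462, -0.2784, 0.1984]
tcp_rot: [[0.202, 0.979, 0.001], [0.979, -0.202, -0.0], [-0.0, 0.001, -1.0]]
force: [-0.1, 0.6, -2.1]
gripper_width: 0.0156
gripper_force: 30.0
```

```bash
python3 m.py .5439 -.2774 .1937 -11.7
```

```text
clock 10.4333 pos [ 0.5462 -0.2784  0.1984] yaw_y -11.663120234665362 F [-0.0574  0.6138 -2.0884] [-0.0991 -0.099   0.0485] w 0.01563526168102347 29.98682051897049 q [ 0.7547  0.4317 -0.4746  1.695   0.2202  1.0673  0.0071]
shift [ 0.0011 -0.005   0.0094] turn [0.0004 0.0001 0.0004]
```

Creep down about 5 mm.

Request:
send_rows(rows=[[0,[0,0,0.001],[0,0,0]],[0,[0,0,0.002],[0,0,0]],[0,[0,0,0.003],[0,0,0]],[0,[0,0,0.004],[0,0,0]],[0,[0,0,0.005],[0,0,0]],[0,[0,0,0.006],[0,0,0]],[0,[0,0,0.007],[0,0,0]],[0,[0,0,0.008],[0,0,0]],[0,[0,0,0.008],[0,0,0]]])

```text
clock: 11.18
ee_pos: [0.546, -0.2784, 0.194]
tcp_rot: [[0.202, 0.979, 0.0], [0.979, -0.202, -0.0], [-0.0, 0.0, -1.0]]
force: [-0.2, 0.3, -2.0]
gripper_width: 0.0156
gripper_force: 30.0
```

Request:
send_rows(rows=[[0,[0,0,0.001],[0,0,0]],[0,[0,0,0.002],[0,0,0]],[0,[0,0,0.002],[0,0,0]],[0,[0,0,0.002],[0,0,0]]])

```text
clock: 11.52
ee_pos: [0.5461, -0.2787, 0.1937]
tcp_rot: [[0.202, 0.979, 0.0], [0.979, -0.202, -0.001], [-0.001, 0.001, -1.0]]
force: [-2.2, -0.2, 2.3]
gripper_width: 0.0158
gripper_force: 30.0
```

The force jumped by about 4 N, so the floor now carries the caddy's weight. Next I open the gripper gently.

Request:
send_rows(rows=[[0.19,[0,0,0],[0,0,0]],[0.22,[0,0,0],[0,0,0]],[0.27,[0,0,0],[0,0,0]],[0.35,[0,0,0],[0,0,0]],[0.45,[0,0,0],[0,0,0]],[0.55,[0,0,0],[0,0,0]],[0.55,[0,0,0],[0,0,0]],[0.55,[0,0,0],[0,0,0]],[0.55,[0,0,-0.01],[0,0,0]],[0.55,[0,0,-0.03],[0,0,0]],[0.55,[0,0,-0.06],[0,0,0]],[0.55,[0,0,-0.1],[0,0,0]],[0.55,[0,0,-0.15],[0,0,0]],[0.55,[0,0,-0.2],[0,0,0]],[0.55,[0,0,-0.24],[0,0,0]],[0.55,[0,0,-0.24],[0,0,0]],[0.55,[0,0,-0.24],[0,0,0]]])

```text
clock: 12.93
ee_pos: [0.5467, -0.2785, 0.3153]
tcp_rot: [[0.202, 0.979, 0.004], [0.979, -0.202, -0.002], [-0.001, 0.004, -1.0]]
force: [-0.6, 0.1, -0.7]
gripper_width: 0.0479
gripper_force: 0.0
```

```bash
python3 - <<'E'
from bench import bot
import cv2
a=bot.camera("wrist")["image"];b=bot.camera("scene")["image"][180:320,80:260]
cv2.imwrite("pics/w4.png",cv2.hconcat([cv2.resize(a,(480,360)),cv2.resize(b,(320,360),interpolation=cv2.INTER_CUBIC)]))
s=bot.sense();print(s["clock"],s["ee_pos"],s["force"],s["gripper_width"])
E
```

```text
13.0333 [ 0.54546206 -0.27835478  0.31266288] [ 0.45571558 -0.12345959 -0.30448675] 0.04756111712987652
```

View pics/w4.png

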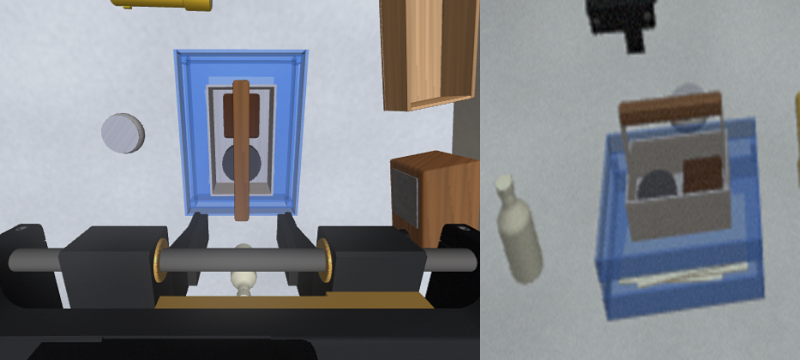

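The caddy stands level in the middle of the upper tier: box at columns 206–275 and rows 86–195, inside rim columns 174–308 and rows 50–215. The gripper is clear of it.

```bash
python3 -c "
from bench import bot
print(bot.hand_in())"
```

```text
the job is handed in; nothing more can be done
None
```

The caddy is off the hook and stands flat in the middle of the tray's upper tier, released, with the other things not touched; the job was handed in at about 13 s, and the hand-in returned no verdict.

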